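# Discharge the emergency light and open its battery tube

### The arm

A 6-joint arm with a two-finger parallel gripper is mounted at the origin on the work surface. World frame = base frame: x ahead of the robot, y to its left, z up, the work surface at z = 0. Lengths are in m, angles in rad, forces in N, time in s.
With the tool pointing down it reaches from about 0.375 to 0.9 m from the base axis. Payload 3.1 kg.
Tool frame: the origin (TCP) lies at the very end of the fingers, on their centre line; the grasp point (between the pads) lies 19 mm behind it (grip_depth is the distance from the TCP to the grasp point, in m); z points along the fingers, y is the line along which they close (so a half turn about z gives the same grasp; the last joint's range is limited). The gripper opens to 85 mm and grips with 20 to 120 N. Pads are 22 mm wide; open, the fingers measure 114 mm over their backs; the gripper's body (76 mm by 85 mm) begins 54 mm behind the grasp point. The pads swing forward as they close: fully open they stand 13 mm farther back than shut.
Start: joints at [-1.415, 0.527, 1.433, -0, 1.181, -0.178], TCP at [0.205, -0.59, 0.231] pointing down, gripper open.
Joint ranges: [-3.08, 3.08], [-0.75, 2.2], [0.22, 2.44], [-1.43, 4.57], [0, 2.65], [-2.85, 2.85]. Speed limits (rad/s): [2.79, 2.79, 3.14, 3.14, 3.14, 3.14].

### API

Orientations are given as a unit quaternion [x, y, z, w].
In Python, from station import * gives the robot as it stands.
- The arm moves only by the tool apply_moves, never from a script. Its argument "plan" is a list of rows, each a list of 7 numbers: the shift along the tool's x, y, z in m, then the turn, a rotation vector about the tool's x, y, z in rad, then the gripper command: -1 is fully open, 1 is shut, values between are in proportion. In form: [[dx, dy, dz, wx, wy, wz, jaw], ...]. A call has 1 to 8 rows; each row shifts and turns the commanded pose from where the row before left it, along the tool's axes as they then stand; what a row does not reach is not made up. A row lasts 1/8 s, in which the tool goes at most 62.5 mm and 10.7 degrees, less where a joint would pass 70% of its speed; a pose out of reach is approached as far as the arm can. A call is refused whole if a number of a shift passes 0.0625 or a number of a turn 0.188, either way. A call with a gripper value outside its range is refused whole. The fingers move at their own pace and stop on an object; "force" is the grip in N (left out, the last holds). Time passes only in rows, so rows that do not move let the fingers close. It gives the time, the measured TCP pose, the force, the opening and the grip force at its end, in the units of the state.
- sense(): the state, without advancing time (a new reading comes with each control period).
- snapshot(name): name is "side" or "top" or "wrist"; returns the picture (420x560x3 uint8, red, green, blue); there is no depth.
- calibration(name): a dict with "camera_matrix" (3x3 intrinsics, pixels), "R" (3x3) and "t" (3): a world point X has camera coordinates R X + t; the wrist camera has in their place "mount" (4x4, takes a point from camera to tool coordinates, whose origin is the TCP and whose axes are the flange's). Camera axes: x right, y down, z forward; pixel columns grow to the right and rows downward; lengths in m; the calibration is good to about 2 mm. A picture is of the moment at which its call begins: read the wrist's pose just before it. calibration takes no time and is no camera call.
- sign_off(): hands the job in; it is judged then, once.
The state is a dict: "t": time; "q": joint angles; "qd": joint speeds; "tau": joint torques, N m; "tcp_pos": TCP position; "tool_rot": TCP orientation; "force": force on the tool from outside, world axes, zero at the start; "ft_torque": the same for the moment, N m; "finger_gap": opening from 0.0 (shut) to 1.0 (fully open); "gripper_force": force on a finger pad.
Only numpy, scipy, OpenCV 4.12 (cv2) and the standard library are available. Lean on these libraries where they do the work, as an engineer would, in place of code of your own. Each camera call takes 0.05 s, during which the arm holds its last target. There are 200 camera calls.

### The job

Make the stairwell emergency light safe and open its battery tube: pull the spring lever by its black crossbar towards its front all the way to its stop, keep it there for a moment and ease it slowly back to rest, taking about two seconds and never letting it snap back. Then push the red safety cap of the battery tube down, keep it down while you twist it anticlockwise (seen from above) to its stop, about a sixth of a turn, and lift it out. Finish still holding the cap upright in the gripper, about 5 cm clear above the open tube, and leave everything else on the board undisturbed.

Things in the scene. Friction and masses are not known exactly. Their poses are not given: they have to be found in the camera images.
- battery_tube: fixed battery tube of the emergency light: white base 110 x 100 x 30 mm, on its centre a white upright tube 54 mm across, rim 95 mm above the board. Origin under the base's centre, z up along the tube. The mouth is a bayonet with openings along its +x and -x; only there do the cap's lugs come out
- cap: red push-and-turn cap, loose, 80 to 170 g. Origin: centre of its stem's underside, z up. Grey stem 28 mm across, 22.3 mm tall, lugs along +x and -x. Locked at the start: origin 83 mm above the board, its x axis 60 deg clockwise (from above) of the tube's. To free: keep it pressed 8 to 9 mm (at least 6.5) and turn it anticlockwise 60 deg (50 to 70, stop at 70), then lift; the stem sits 12 mm deep
- cap_bar (a point): centre of the cap's bar grip, 43.3 mm above the cap's origin, axes as the cap's. The bar is 44 mm along x, 14 mm thick along y, 26 mm tall and stands on a red flange 56 mm across and 8 mm thick, which is 10 mm above the tube's rim when locked. A spring below pushes the cap up with 6 N when locked, about 12 N when pressed 8 to 9 mm, and lifts it 6 mm once it is free
- lever_box: fixed grey housing of the discharge lever, 100 x 80 x 75 mm, origin under its centre, z up; its front is its -x side, towards which the lever is pulled
- lever_pivot (a point): the lever's hinge, 50 mm above the board on the housing's centre; the hinge axis is the housing's y axis
- lever_bar (a point): middle of the lever's black round crossbar, 18 mm thick, 100 mm from the hinge and parallel to it, carried at its ends by two flat steel arms, so that 80 mm of it is free to grip from above; at rest it leans to the housing's +x
- lever (a joint): lever angle in rad: 0 at rest (arms leaning 0.45 rad from upright to the housing's +x), grows as the bar is pulled to the housing's -x, stop at 0.9 (0.45 rad beyond upright). A spring returns it, about 4.5 N at the bar at rest and 9 N at the stop; let go it snaps back
- case: white plastic battery case with a grey snap latch on its front, 80 x 130 x 45 mm, loose; origin under its centre; leave alone
- cup: stainless steel cup, 70 mm across, 90 mm tall, loose; origin under its centre; leave alone
- tape: roll of black tape lying flat, 84 mm across, 20 mm tall, loose; origin under its centre; leave alone
- screwdriver: red-handled screwdriver lying flat, 200 mm long, loose; its x axis runs along it; leave alone
- ceramic_knob: white ceramic knob, 48 mm across, 44 mm tall, loose; origin under its centre; leave alone
- spare_cell_mid (a point): middle of a spare blue and brass round battery standing upright between the two devices, 33 mm across, 61 mm tall, loose; the point is 30 mm above its foot; leave alone
- switch_tip (a point): tip of the small black toggle (30 mm) of the stairwell bulb's switch, on a wooden upright 120 mm wide and 170 mm tall at the robot's right; leave alone

How it is judged:
On the way, in this order (a step that is already met when the one before it is completed fails the run):
1. the lever is pulled to its stop (value of joint lever above 0.82 rad), for 0.2 s.
2. the lever is back at rest (value of joint lever below 0.12 rad), for 0.2 s.
3. the cap is pressed down before it is turned (z of cap in the frame of battery_tube below 0.0768 m and angle between the x axis of cap and the x axis of battery_tube, either way round above 0.85 rad), for 0.05 s.
4. the cap is twisted to its opening, still in the tube (angle between the x axis of cap and the x axis of battery_tube, either way round below 0.3 rad and z of cap in the frame of battery_tube below 0.095 m), for 0.05 s.
At the end, for the whole second after the job is handed in: The cap is held still by the fingers, upright within 20 degrees, over the tube (axis within 40 mm), its stem's underside 25 to 120 mm above the rim, touching the tube nowhere; the lever is at rest (under 0.12 rad) (z of cap in the frame of battery_tube between 0.12 and 0.215 m and horizontal distance between cap and battery_tube below 0.04 m and angle between cap's own z axis and vertical below 0.35 rad and contact force between the fingers and cap above 1 N and contact force between cap and battery_tube below 0.1 N and linear speed of cap below 0.03 m/s and value of joint lever below 0.12 rad); the arm keeps its last pose, push and grip.
It fails at once if the lever snaps or is hurried back (faster than 1.5 rad/s while more than 0.2 rad from rest) (velocity of joint lever below -1.5 rad/s and value of joint lever above 0.2 rad).
It fails at once if the case, cup, tape, screwdriver, ceramic knob or spare battery is moved by more than 20 mm (distance of any of case, cup, tape, screwdriver, ceramic_knob, spare_cell_mid from where it was at the start of the episode above 0.02 m).
It fails at once if the stairwell switch is moved (distance of switch_tip from where it was at the start of the episode above 0.008 m).
It fails at once if the cap is forced round without being pressed down (angle between the x axis of cap and the x axis of battery_tube, either way round between 0.45 and 0.75 rad and z of cap in the frame of battery_tube between 0.0785 and 0.09 m).
It also fails if it takes over 64 s, if anything falls off the work surface, if the arm or the gripper's body presses on something with over 40 N, if the wrist force passes 120 N, or if a joint passes its speed limit or range.

## Working session

There is one attempt and no reset: what is moved stays moved. The work goes in short steps, Python scripts to look and compute and a tool call to move; the robot and the scene stay as the last step left them, time stands still between calls to the robot, and variables do not carry over. Pictures are saved under pics/ and viewed, at most 10 in all, crops included, and the job is handed in when it is done.

Besides the shell and the picture viewer there is one more tool, called after "Emit:" as name(argument=value, ...) on one line, values as JSON. apply_moves: Moves the arm, as the interface text tells. Its arguments: {"type":"object","properties":{"plan":{"type":"array"},"force":{"type":"number"}},"required":["plan"]}

```bash
mkdir -p pics; ls; python3 - <<'E'
from station import *
import cv2, numpy as np
for n in ("top","side"):
    im=snapshot(n); cv2.imwrite(f"pics/{n}0.png",im[:,:,::-1]); c=calibration(n); print(n,np.round(c["camera_matrix"],1).tolist(),np.round(c["R"],3).tolist(),np.round(c["t"],3).tolist())
s=sense(); print(s["t"],s["tcp_pos"],s["tool_rot"],s["force"],s["finger_gap"])
print(calibration("wrist"))
E
```

```text
pics
top [[441.2, 0.0, 269.4], [0.0, 441.2, 206.8], [0.0, 0.0, 1.0]] [[0.014, -1.0, -0.004], [-0.997, -0.014, -0.072], [0.072, 0.005, -0.997]] [-0.1, 0.583, 1.636]
side [[467.5, 0.0, 276.2], [0.0, 467.5, 205.7], [0.0, 0.0, 1.0]] [[-0.731, -0.682, -0.017], [-0.497, 0.549, -0.672], [0.468, -0.483, -0.74]] [0.377, 0.402, 1.114]
0.1 [ 0.20471674 -0.58982875  0.23042256] [ 9.86103102e-01  1.66131464e-01  1.80284757e-05 -1.00439416e-03] [-0.06650422  0.38827769  0.59363683] 0.9992160523286857
{'camera_matrix': array([[360.92564903,   0.        , 278.47149461],
       [  0.        , 360.92564903, 211.97114832],
       [  0.        ,   0.        ,   1.        ]]), 'mount': array([[-7.83515551e-04, -9.58213154e-01, -2.86054081e-01,
         7.28770421e-02],
       [ 9.99999225e-01, -1.02762160e-03,  7.03243209e-04,
         3.22240701e-04],
       [-9.67812246e-04, -2.86053308e-01,  9.58213216e-01,
        -1.42584524e-01],
       [ 0.00000000e+00,  0.00000000e+00,  0.00000000e+00,
         1.00000000e+00]])}
```

View pics/top0.png

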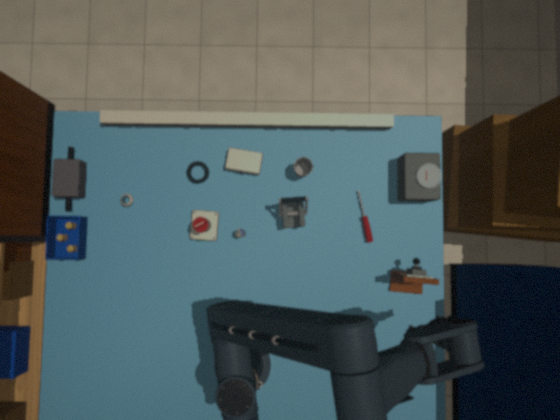

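View pics/side0.png

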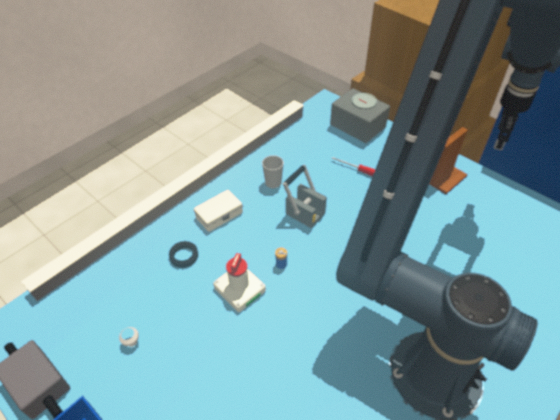

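The top view shows the tube base at about (204,226) with the red cap at (201,226), the spare cell at (239,234), the lever box at about (292,213) and the cup at (302,168). The side view shows the cap at (237,266) and the lever box at (305,205), its bar up-left at about (298,178).

```bash
cat > h.py <<'E'
from station import *
import cv2, numpy as np
from scipy.spatial.transform import Rotation as Ro
def ray(n,uv,s=None):
    c=calibration(n); d=np.linalg.inv(c["camera_matrix"])@np.array([uv[0],uv[1],1.])
    if n=="wrist":
        s=s or sense(); R=Ro.from_quat(s["tool_rot"]).as_matrix(); m=np.array(c["mount"])
        return R@m[:3,3]+s["tcp_pos"], R@m[:3,:3]@d
    R=np.array(c["R"]); return -R.T@c["t"], R.T@d
def onz(n,uv,z,s=None):
    o,d=ray(n,uv,s); return o+d*(z-o[2])/d[2]
def cross(r1,r2):
    A=np.stack([r1[1],-r2[1]],1); k=np.linalg.lstsq(A,r2[0]-r1[0],rcond=None)[0]
    p,q=r1[0]+k[0]*r1[1],r2[0]+k[1]*r2[1]; return (p+q)/2,np.linalg.norm(p-q)
E
python3 - <<'E'
from h import *
for n,uv,z in [("base",(204,226),.03),("cap",(201,225),.125),("cell",(239,234),.06),("box",(293,213),.06),("cup",(302,168),.09),("case",(244,161),.045),("tape",(198,172),.02)]:
    print(n,np.round(onz("top",uv,z),3))
a=cv2.imread("pics/top0.png")[130:260,180:320]; b=cv2.imread("pics/side0.png")[150:310,205:345]
a=cv2.resize(a,None,fx=2.8,fy=2.8,interpolation=cv2.INTER_CUBIC);b=cv2.resize(b,None,fx=2.8,fy=2.8,interpolation=cv2.INTER_CUBIC)
m=np.zeros((max(a.shape[0],b.shape[0]),a.shape[1]+b.shape[1],3),np.uint8); m[:a.shape[0],:a.shape[1]]=a; m[:b.shape[0],a.shape[1]:]=b
cv2.imwrite("pics/zoom.png",np.clip(m*1.6,0,255))
E
```

```text
base [0.509 0.15  0.03 ]
cap [0.51  0.147 0.125]
cell [0.481 0.017 0.06 ]
box [ 0.56  -0.179  0.06 ]
cup [ 0.722 -0.208  0.09 ]
case [0.753 0.005 0.045]
tape [0.713 0.18  0.02 ][ WARN:0@0.130] global loadsave.cpp:1063 imwrite_ Unsupported depth image for selected encoder is fallbacked to CV_8U.
```

View pics/zoom.png

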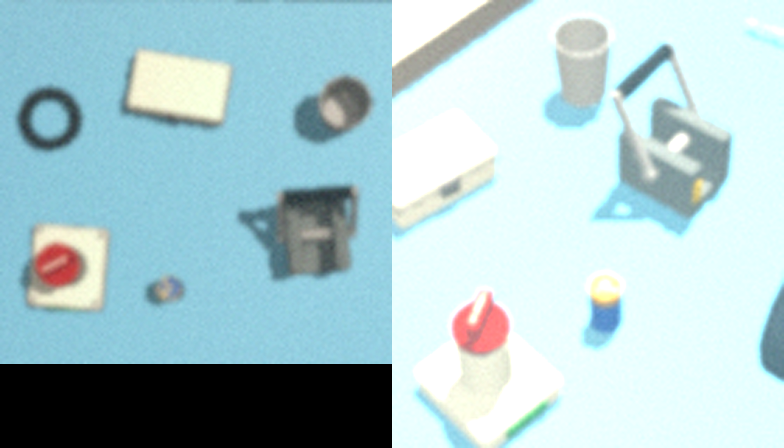

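The zoom shows the lever bar running between crop (280,195) and (355,190) in the top half and (223,95)–(278,48) in the side half. The base's edges run along crop (35,226)→(107,230) and (35,226)→(28,305), and the cap bar along (42,275)–(68,258).

```bash
cat >> h.py <<'E'
def plan(p,phi,n):
    s=sense(); R=Ro.from_quat(s["tool_rot"]); T=Ro.from_matrix(np.array([[np.cos(phi),np.sin(phi),0],[np.sin(phi),-np.cos(phi),0],[0,0,-1.]]))
    w=(R.inv()*T).as_rotvec()/n; d=(np.array(p)-s["tcp_pos"])/n
    for i in range(n):
        print(np.round(np.r_[R.as_matrix().T@d,w],4).tolist()); R=R*Ro.from_rotvec(w)
E
python3 - <<'E'
from h import *
f=lambda x,y:(180+x/2.8,130+y/2.8); g=lambda x,y:(205+x/2.8,150+y/2.8)
e=[]
for a,b in [((280,195),(223,95)),((355,190),(278,48))]:
    p=onz("top",f(*a),.14); q=onz("side",g(*b),.14); print(np.round(p,3),np.round(q,3),cross(ray("top",f(*a)),ray("side",g(*b)))); e.append(p)
d=e[0]-e[1]; print("yaw y axis",np.degrees(np.arctan2(d[1],d[0]))-90, (e[0]+e[1])/2)
print("switch", onz("top",(405,280),.1))
m=(e[0]+e[1])/2
plan([m[0]-.01,m[1]-.03,.30],1.57,16)
E
```

```text
[ 0.601 -0.129  0.14 ] [ 0.602 -0.131  0.14 ] (array([ 0.60084669, -0.12958767,  0.14204101]), np.float64(0.001017560104375806))
[ 0.609 -0.223  0.14 ] [ 0.606 -0.223  0.14 ] (array([ 0.60796974, -0.22364152,  0.13855804]), np.float64(0.0028480470271484465))
yaw y axis 4.615872309214339 [ 0.60519245 -0.17598005  0.14      ]
switch [ 0.32640633 -0.57464334  0.1       ]
[0.0309, -0.0147, -0.0043, -0.0001, -0.0001, -0.0773]
[0.032, -0.0122, -0.0043, -0.0001, -0.0001, -0.0773]
[0.0328, -0.0097, -0.0043, -0.0001, -0.0001, -0.0773]
[0.0335, -0.0072, -0.0043, -0.0001, -0.0001, -0.0773]
[0.0339, -0.0046, -0.0043, -0.0001, -0.0001, -0.0773]
[0.0342, -0.0019, -0.0043, -0.0001, -0.0001, -0.0773]
[0.0342, 0.0007, -0.0043, -0.0001, -0.0001, -0.0773]
[0.0341, 0.0033, -0.0043, -0.0001, -0.0001, -0.0773]
[0.0337, 0.006, -0.0043, -0.0001, -0.0001, -0.0773]
[0.0331, 0.0085, -0.0043, -0.0001, -0.0001, -0.0773]
[0.0324, 0.0111, -0.0043, -0.0001, -0.0001, -0.0773]
[0.0314, 0.0135, -0.0043, -0.0001, -0.0001, -0.0773]
[0.0303, 0.0159, -0.0043, -0.0001, -0.0001, -0.0773]
[0.029, 0.0182, -0.0043, -0.0001, -0.0001, -0.0773]
[0.0275, 0.0204, -0.0043, -0.0001, -0.0001, -0.0773]
[0.0258, 0.0225, -0.0043, -0.0001, -0.0001, -0.0773]
```

Emit:
apply_moves(plan=[[0,0,-0.035,0,0,0,-1],[0,0,-0.035,0,0,0,-1],[0.031,-0.0147,0,0,0,-0.0773,-1],[0.032,-0.0122,0,0,0,-0.0773,-1],[0.0328,-0.0097,0,0,0,-0.0773,-1],[0.0335,-0.0072,0,0,0,-0.0773,-1],[0.0339,-0.0046,0,0,0,-0.0773,-1],[0.0342,-0.0019,0,0,0,-0.0773,-1]])

```text
t: 1.1
tcp_pos: [0.3519, -0.4453, 0.3008]
tool_rot: [0.921, 0.389, -0.0, -0.001]
force: [-0.2, -0.7, 0.4]
finger_gap: 1.001
gripper_force: 0.0
```

Emit:
apply_moves(plan=[[0.0342,0.0007,0,0,0,-0.0773,-1],[0.0341,0.0033,0,0,0,-0.0773,-1],[0.0337,0.006,0,0,0,-0.0773,-1],[0.0331,0.0085,0,0,0,-0.0773,-1],[0.0324,0.0111,0,0,0,-0.0773,-1],[0.0314,0.0135,0,0,0,-0.0773,-1],[0.0303,0.0159,0,0,0,-0.0773,-1],[0.029,0.0182,0,0,0,-0.0773,-1]])

```text
t: 2.1
tcp_pos: [0.5469, -0.2533, 0.3008]
tool_rot: [0.759, 0.651, -0.0, -0.001]
force: [-0.4, -0.2, -0.6]
finger_gap: 1.002
gripper_force: 0.0
```

Emit:
apply_moves(plan=[[0.0275,0.0204,0,0,0,-0.0773,-1],[0.0258,0.0225,0,0,0,-0.0773,-1],[0,0,0,0,0,0,-1],[0,0,0,0,0,0,-1]])

```text
t: 2.6
tcp_pos: [0.5947, -0.2065, 0.3008]
tool_rot: [0.707, 0.707, -0.001, -0.001]
force: [-0.2, -0.1, -0.1]
finger_gap: 0.999
gripper_force: 0.0
```

```bash
python3 - <<'E'
from h import *
s=sense(); im=snapshot("wrist"); cv2.imwrite("pics/w1.png",im[:,:,::-1]); print(s["t"],s["tcp_pos"],s["tool_rot"],s["force"])
import pickle; pickle.dump(s,open("w1.pkl","wb"))
E
```

```text
2.6 [ 0.59466079 -0.20653561  0.30079309] [ 7.07303906e-01  7.06909204e-01 -5.08606010e-04 -5.50350582e-04] [-0.243196   -0.11843238 -0.07131135]
```

View pics/w1.png

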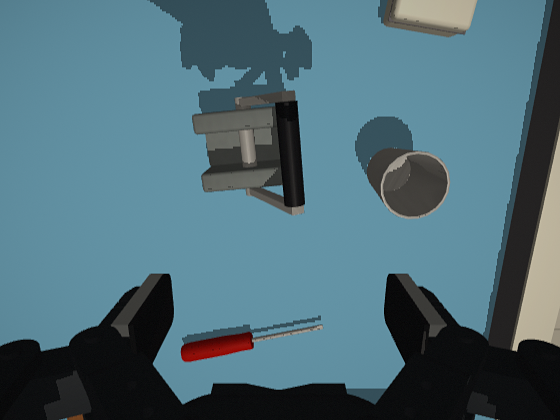

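The wrist view shows the black bar running from (287,103) to (294,206), with the cup clear at (408,185) and the screwdriver at the bottom.

```bash
python3 - <<'E'
from h import *
import pickle; s=pickle.load(open("w1.pkl","rb"))
a,b=[onz("wrist",u,.14,s) for u in ((287,103),(294,206))]
# refine by dark mask
im=cv2.imread("pics/w1.png"); m=(im.max(2)<45).astype(np.uint8); m[:,:265]=0;m[:,315:]=0;m[:90]=0;m[220:]=0
m=cv2.morphologyEx(m,cv2.MORPH_OPEN,np.ones((5,5)));c=max(cv2.findContours(m,0,2)[0],key=cv2.contourArea); r=cv2.minAreaRect(c); print(r)
yaw=np.arctan2(*(a-b)[1::-1])-np.pi/2
print(a,b,np.degrees(yaw)); p=onz("wrist",r[0],.14,s); print(p,(a+b)/2)
plan([p[0],p[1],.121],np.pi/2+yaw,8)
E
```

```text
((282.3806457519531, 154.1384735107422), (105.15635681152344, 36.270999908447266), 85.76361083984375)
[ 0.60160634 -0.1333526   0.14      ] [ 0.60818707 -0.21945996  0.14      ] 4.37031985930263
[ 0.59796173 -0.17433852  0.14      ] [ 0.60489671 -0.17640628  0.14      ]
[0.0041, 0.0005, 0.0225, -0.0002, -0.0, -0.0097]
[0.0041, 0.0005, 0.0225, -0.0002, -0.0, -0.0097]
[0.0041, 0.0005, 0.0225, -0.0002, -0.0, -0.0097]
[0.0041, 0.0006, 0.0225, -0.0002, -0.0, -0.0097]
[0.0041, 0.0006, 0.0225, -0.0002, -0.0, -0.0097]
[0.004, 0.0006, 0.0225, -0.0002, -0.0, -0.0097]
[0.004, 0.0007, 0.0225, -0.0002, -0.0, -0.0097]
[0.004, 0.0007, 0.0225, -0.0002, -0.0, -0.0097]
```

Emit:
apply_moves(plan=[[0.0075,0.0026,0.01,0,0,-0.02,-1],[0.0075,0.0026,0.03,0,0,-0.02,-1],[0.0075,0.0026,0.03,0,0,-0.02,-1],[0.0075,0.0035,0.03,0,0,-0.017,-1],[0,0,0.03,0,0,0,-1],[0,0,0.03,0,0,0,-1],[0,0,0.02,0,0,0,-1],[0,0,0,0,0,0,-1]], force=30)

```text
t: 3.65
tcp_pos: [0.6038, -0.1756, 0.1191]
tool_rot: [0.68, 0.734, -0.001, -0.002]
force: [0.3, 0.8, -0.3]
finger_gap: 0.998
gripper_force: 0.0
```

Emit:
apply_moves(plan=[[0,0,0,0,0,0,0.3],[0,0,0,0,0,0,0.6],[0,0,0,0,0,0,1],[0,0,0,0,0,0,1],[0,0,0,0,0,0,1],[0,0,0,0,0,0,1]])

```text
t: 4.4
tcp_pos: [0.6046, -0.1763, 0.1222]
tool_rot: [0.679, 0.734, -0.001, -0.001]
force: [-4.3, 0.3, 5.5]
finger_gap: 0.201
gripper_force: 29.4
```

```bash
python3 - <<'E'
from h import *
s=sense(); print(s["t"],s["tcp_pos"],s["tool_rot"],s["force"],s["finger_gap"],s["gripper_force"])
im=snapshot("wrist"); cv2.imwrite("pics/w2.png",im[:,:,::-1])
E
```

```text
4.4 [ 0.60456011 -0.17627283  0.12217609] [ 6.79023961e-01  7.34115200e-01 -9.78025431e-04 -6.14698160e-04] [-4.27144246  0.25312463  5.53402878] 0.20053834321261632 29.3691748380661
```

View pics/w2.png

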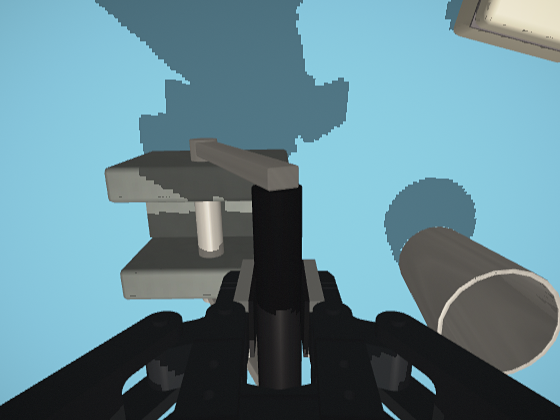

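The wrist view shows the bar (at about x 278) clamped squarely between the pads, clear of the housing and the cup. Now pull along the arc.

Emit:
apply_moves(plan=[[0,-0.0055,-0.0024,0,0,0,1],[0,-0.0056,-0.0021,0,0,0,1],[0,-0.0057,-0.0018,0,0,0,1],[0,-0.0058,-0.0014,0,0,0,1],[0,-0.0059,-0.0011,0,0,0,1],[0,-0.006,-0.0007,0,0,0,1],[0,-0.006,-0.0004,0,0,0,1],[0,-0.006,0,0,0,0,1]])

```text
t: 5.45
tcp_pos: [0.5668, -0.18, 0.1351]
tool_rot: [0.68, 0.733, 0.005, 0.008]
force: [10.3, 7.0, 10.1]
finger_gap: 0.196
gripper_force: 29.5
```

Emit:
apply_moves(plan=[[0,-0.006,0.0004,0,0,0,1],[0,-0.006,0.0007,0,0,0,1],[0,-0.0059,0.0011,0,0,0,1],[0,-0.0058,0.0014,0,0,0,1],[0,-0.0057,0.0018,0,0,0,1],[0,-0.0056,0.0021,0,0,0,1],[0,-0.0055,0.0024,0,0,0,1],[0,-0.0053,0.0028,0,0,0,1]])

```text
t: 6.45
tcp_pos: [0.5197, -0.1845, 0.1222]
tool_rot: [0.68, 0.733, 0.003, 0.007]
force: [7.2, 4.8, 9.4]
finger_gap: 0.199
gripper_force: 32.5
```

Emit:
apply_moves(plan=[[0,0,0,0,0,0,1],[0,0,0,0,0,0,1],[0,0,0,0,0,0,1]])

```text
t: 6.82
tcp_pos: [0.5191, -0.1845, 0.1218]
tool_rot: [0.68, 0.733, 0.003, 0.006]
force: [6.5, 3.4, 10.5]
finger_gap: 0.199
gripper_force: 32.9
```

Emit:
apply_moves(plan=[[0,-0.003,0.001,0,0,0,1],[0,-0.002,0.001,0,0,0,1],[0,0,0,0,0,0,1],[0,0,0,0,0,0,1],[0,0,0,0,0,0,1]])

```text
t: 7.45
tcp_pos: [0.5178, -0.1848, 0.1211]
tool_rot: [0.68, 0.733, 0.005, 0.01]
force: [12.4, 8.0, 14.0]
finger_gap: 0.192
gripper_force: 33.4
```

Emit:
apply_moves(plan=[[0,0.003,-0.001,0,0,0,1],[0,0.002,-0.001,0,0,0,1],[0,0.0053,-0.0028,0,0,0,1],[0,0.0055,-0.0024,0,0,0,1],[0,0.0056,-0.0021,0,0,0,1],[0,0.0057,-0.0018,0,0,0,1],[0,0.0058,-0.0014,0,0,0,1],[0,0.0059,-0.0011,0,0,0,1]])

```text
t: 8.45
tcp_pos: [0.5486, -0.1815, 0.1305]
tool_rot: [0.679, 0.734, -0.0, 0.001]
force: [5.3, -1.9, -1.9]
finger_gap: 0.195
gripper_force: 31.6
```

Emit:
apply_moves(plan=[[0,0.006,-0.0007,0,0,0,1],[0,0.006,-0.0004,0,0,0,1],[0,0.006,0,0,0,0,1],[0,0.006,0.0004,0,0,0,1],[0,0.006,0.0007,0,0,0,1],[0,0.0059,0.0011,0,0,0,1],[0,0.0058,0.0014,0,0,0,1],[0,0.0057,0.0018,0,0,0,1]])

```text
t: 9.45
tcp_pos: [0.5945, -0.1766, 0.1255]
tool_rot: [0.679, 0.734, -0.0, -0.001]
force: [2.2, -1.9, -1.3]
finger_gap: 0.197
gripper_force: 31.5
```

Emit:
apply_moves(plan=[[0,0.0056,0.0021,0,0,0,1],[0,0.0055,0.0024,0,0,0,1],[0,0.001,0,0,0,0,1],[0,0,0,0,0,0,1],[0,0,0,0,0,0,1]])

```text
t: 10.07
tcp_pos: [0.6044, -0.1755, 0.1213]
tool_rot: [0.679, 0.734, -0.001, -0.002]
force: [-4.0, -2.8, 3.6]
finger_gap: 0.199
gripper_force: 32.1
```

Emit:
apply_moves(plan=[[0,0,0,0,0,0,-1],[0,0,0,0,0,0,-1],[0,0,0,0,0,0,-1],[0,0,0,0,0,0,-1],[0,0,-0.03,0,0,0,-1],[0,0,-0.05,0,0,0,-1],[0,0,-0.05,0,0,0,-1],[0,0,-0.05,0,0,0,-1]])

```text
t: 11.08
tcp_pos: [0.6065, -0.1758, 0.3029]
tool_rot: [0.679, 0.734, 0.0, -0.0]
force: [0.2, -0.2, -0.3]
finger_gap: 0.999
gripper_force: 0.0
```

```bash
python3 - <<'E'
from h import *
s=sense(); print(s["t"],s["tcp_pos"],s["force"],s["finger_gap"])
plan([.525,.12,.30],2.05,8)
im=snapshot("wrist"); cv2.imwrite("pics/w3.png",im[:,:,::-1])
E
```

```text
11.075 [ 0.60653714 -0.17579238  0.30286247] [ 0.19537102 -0.15785317 -0.30469878] 0.9993612241396221
[0.0376, -0.0073, 0.0004, 0.0, -0.0, -0.0503]
[0.038, -0.0054, 0.0004, 0.0, -0.0, -0.0503]
[0.0382, -0.0035, 0.0004, 0.0, -0.0, -0.0503]
[0.0383, -0.0016, 0.0004, 0.0, -0.0, -0.0503]
[0.0384, 0.0003, 0.0004, 0.0, -0.0, -0.0503]
[0.0383, 0.0023, 0.0004, 0.0, -0.0, -0.0503]
[0.0381, 0.0042, 0.0004, 0.0, -0.0, -0.0503]
[0.0379, 0.0061, 0.0004, 0.0, -0.0, -0.0503]
```

Emit:
apply_moves(plan=[[0.0376,-0.0073,0,0,0,-0.05,-1],[0.038,-0.0054,0,0,0,-0.05,-1],[0.0382,-0.0035,0,0,0,-0.05,-1],[0.0383,-0.0016,0,0,0,-0.05,-1],[0.0384,0.0003,0,0,0,-0.05,-1],[0.0383,0.0023,0,0,0,-0.05,-1],[0.0381,0.0042,0,0,0,-0.05,-1],[0.0379,0.0061,0,0,0,-0.05,-1]])

```text
t: 12.12
tcp_pos: [0.5249, 0.1212, 0.3012]
tool_rot: [0.519, 0.854, 0.0, -0.0]
force: [0.2, -0.3, -0.1]
finger_gap: 1.001
gripper_force: 0.0
```

Emit:
apply_moves(plan=[[0,0,0,0,0,0,-1],[0,0,0,0,0,0,-1]])

```text
t: 12.38
tcp_pos: [0.5256, 0.1197, 0.3013]
tool_rot: [0.52, 0.854, -0.0, 0.0]
force: [0.9, 1.0, 0.4]
finger_gap: 0.998
gripper_force: 0.0
```

```bash
python3 - <<'E'
from h import *
import pickle
s=sense(); im=snapshot("wrist"); pickle.dump(s,open("w4.pkl","wb"))
print(s["t"],s["tcp_pos"],s["tool_rot"],s["force"],s["q"])
cv2.imwrite("pics/w4.png",im[:,:,::-1])
E
```

```text
12.375 [0.52563801 0.11972238 0.30128689] [ 5.20060542e-01  8.54129344e-01 -9.56370035e-05  2.93547021e-04] [0.86402949 1.03118046 0.35694826] [ 1.68307635e-02  3.32420350e-01  1.55986454e+00 -5.01133585e-04
  1.24891376e+00 -4.59963401e-01]
```

View pics/w4.png

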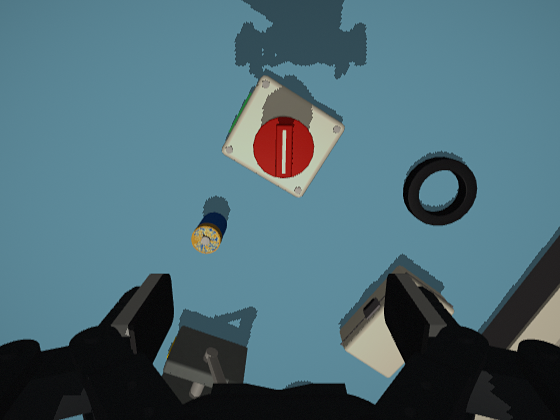

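The wrist view shows the cap's white bar stripe from (285,130) to (283,174) and base corners at about (265,74), (344,128), (299,197) and (222,152). The spare cell at (207,238) and the tape stand clear of the grasp.

```bash
python3 - <<'E'
from h import *
import pickle; s=pickle.load(open("w4.pkl","rb"))
C=[onz("wrist",u,.03,s)[:2] for u in ((265,74),(344,128),(299,197),(222,152))]
print(np.round(C,3),np.round(np.mean(C,0),4)); L=lambda i,j:(np.round(np.linalg.norm(C[i]-C[j]),3),np.round(np.degrees(np.arctan2(*(C[j]-C[i])[::-1])),1))
print(L(0,1),L(3,2),L(1,2),L(0,3))
im=cv2.imread("pics/w4.png").astype(int); sub=np.zeros(im.shape[:2],np.uint8); w=(im.min(2)>150).astype(np.uint8); w[:,:276]=0;w[:,294:]=0;w[:124]=0;w[178:]=0
r=cv2.minAreaRect(cv2.findNonZero(w)); print("stripe",r)
red=((im[:,:,2]>2.5*im[:,:,1])&(im[:,:,2]>80)).astype(np.uint8); red[:100]=0;red[230:]=0;red[:,:235]=0;red[:,335:]=0
c=max(cv2.findContours(red,0,2)[0],key=cv2.contourArea); (cx,cy),rad=cv2.minEnclosingCircle(c); print("disc",cx,cy,rad,onz("wrist",(cx,cy),.109,s))
p=onz("wrist",r[0],.139,s); b=[onz("wrist",u,.139,s) for u in ((285,130),(283,174))]; a=np.arctan2(*(b[1]-b[0])[1::-1]); print(p,np.degrees(a),np.linalg.norm(b[1]-b[0]))
for o in cv2.boxPoints(r): print(np.round(o,1))
E
```

```text
[[0.466 0.205]
 [0.57  0.195]
 [0.562 0.101]
 [0.459 0.108]] [0.5143 0.152 ]
(np.float64(0.104), np.float64(-5.5)) (np.float64(0.103), np.float64(-3.6)) (np.float64(0.094), np.float64(-94.4)) (np.float64(0.097), np.float64(-93.7))
stripe ((283.96234130859375, 154.53834533691406), (46.8304443359375, 9.133978843688965), 81.34745788574219)
disc 283.08050537109375 146.81314086914062 30.34372329711914 [0.51356423 0.15232368 0.109     ]
[0.51527711 0.14981294 0.139     ] -65.08200401642078 0.036800463029474824
[275.9 132.1]
[285.  130.7]
[292. 177.]
[283.  178.4]
```

Emit:
apply_moves(plan=[[0.0112,0.0014,0.01,0,0,0.012,-1],[0.0112,0.0014,0.03,0,0,0.01,-1],[0.0112,0.0015,0.03,0,0,0.01,-1],[0,0,0.03,0,0,0,-1],[0,0,0.03,0,0,0,-1],[0,0,0.025,0,0,0,-1],[0,0,0.015,0,0,0,-1],[0,0,0,0,0,0,-1]], force=80)

```text
t: 13.42
tcp_pos: [0.5134, 0.1517, 0.1302]
tool_rot: [0.534, 0.845, -0.001, -0.001]
force: [-0.7, -0.6, 0.4]
finger_gap: 0.996
gripper_force: 0.0
```

```bash
python3 - <<'E'
from h import *
s=sense(); im=snapshot("wrist")
print(s["t"],s["tcp_pos"],np.degrees(2*np.arctan2(s["tool_rot"][1],s["tool_rot"][0])),s["force"])
cv2.imwrite("pics/w5.png",im[:,:,::-1])
E
```

```text
13.425 [0.51343262 0.15166465 0.13015035] 115.44123761446647 [-0.69908167 -0.61106876  0.4297087 ]
```

View pics/w5.png

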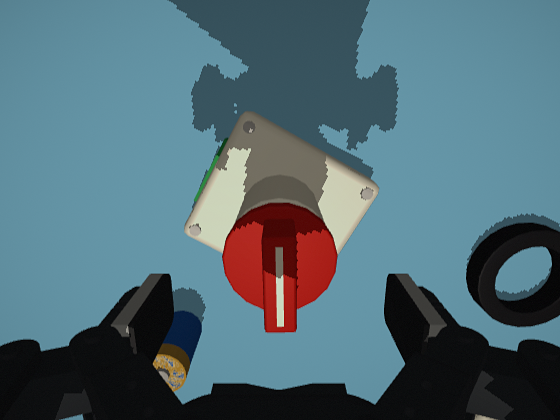

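The bar is centred between the open fingers (stripe at about x 280, rows 247–328), with all neighbours below fingertip height. Descend and grip.

Emit:
apply_moves(plan=[[0,0,0.008,0,0,0,-1],[0,0,0.006,0,0,0,-0.5],[0,0,0,0,0,0,0.2],[0,0,0,0,0,0,0.6],[0,0,0,0,0,0,1],[0,0,0,0,0,0,1],[0,0,0,0,0,0,1],[0,0,0,0,0,0,1]], force=80)

```text
t: 14.48
tcp_pos: [0.5143, 0.1519, 0.1177]
tool_rot: [0.534, 0.846, 0.0, 0.0]
force: [-1.4, 0.1, 5.1]
finger_gap: 0.144
gripper_force: 80.9
```

Emit:
apply_moves(plan=[[0,0,0.003,0,0,0,1],[0,0,0.003,0,0,0,1],[0,0,0.003,0,0,0,1],[0,0,0.001,0,0,0,1],[0,0,0,0,0,0,1],[0,0,0,0,0,0,1]])

```text
t: 15.22
tcp_pos: [0.5143, 0.1519, 0.1083]
tool_rot: [0.534, 0.846, 0.0, 0.0]
force: [-1.8, -0.3, 10.6]
finger_gap: 0.145
gripper_force: 81.9
```

Emit:
apply_moves(plan=[[0,0,0,0,0,-0.09,1],[0,0,0,0,0,-0.09,1],[0,0,0,0,0,-0.09,1],[0,0,0,0,0,-0.09,1],[0,0,0,0,0,-0.09,1],[0,0,0,0,0,-0.09,1]])

```text
t: 15.98
tcp_pos: [0.5158, 0.1522, 0.1087]
tool_rot: [0.288, 0.958, 0.001, 0.002]
force: [-1.2, 0.2, 11.4]
finger_gap: 0.143
gripper_force: 81.9
```

Emit:
apply_moves(plan=[[0,0,0,0,0,-0.09,1],[0,0,0,0,0,-0.09,1],[0,0,0,0,0,-0.09,1],[0,0,0,0,0,-0.09,1],[0,0,0,0,0,-0.09,1],[0,0,0,0,0,-0.09,1],[0,0,0,0,0,0,1],[0,0,0,0,0,0,1]])

```text
t: 16.98
tcp_pos: [0.5156, 0.1521, 0.1087]
tool_rot: [0.023, 1.0, 0.0, 0.002]
force: [-0.6, 1.3, 9.9]
finger_gap: 0.142
gripper_force: 81.9
```

```bash
python3 - <<'E'
from h import *
s=sense(); im=snapshot("wrist")
print(s["t"],s["tcp_pos"],np.degrees(2*np.arctan2(s["tool_rot"][1],s["tool_rot"][0])),s["force"],s["ft_torque"])
cv2.imwrite("pics/w6.png",im[:,:,::-1])
E
```

```text
16.975 [0.51556974 0.152064   0.10868249] 177.38438934687457 [-0.58225463  1.2626509   9.90826637] [0.07308252 0.25606391 0.03677213]
```

View pics/w6.png

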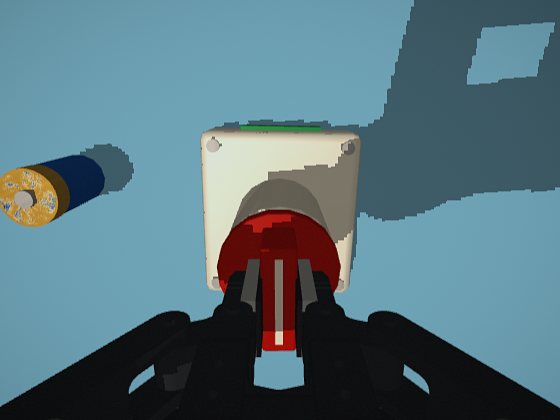

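The bar (at about x 280) is now square to the base and the flange still sits in place, so the 60° turn is done. Lift straight up.

Emit:
apply_moves(plan=[[0,0,-0.005,0,0,0,1],[0,0,-0.006,0,0,0,1],[0,0,-0.008,0,0,0,1],[0,0,-0.01,0,0,0,1],[0,0,-0.01,0,0,0,1],[0,0,-0.01,0,0,0,1],[0,0,-0.012,0,0,0,1],[0,0,-0.01,0,0,0,1]])

```text
t: 18.02
tcp_pos: [0.5143, 0.1519, 0.1792]
tool_rot: [0.023, 1.0, 0.0, 0.0]
force: [0.4, 0.1, -1.0]
finger_gap: 0.142
gripper_force: 80.3
```

Emit:
apply_moves(plan=[[0,0,0,0,0,0,1],[0,0,0,0,0,0,1],[0,0,0,0,0,0,1],[0,0,0,0,0,0,1]])

```text
t: 18.52
tcp_pos: [0.514, 0.1519, 0.1779]
tool_rot: [0.023, 1.0, -0.0, -0.0]
force: [0.2, -0.4, -1.7]
finger_gap: 0.147
gripper_force: 80.3
```

```bash
python3 - <<'E'
from h import *
s=sense(); print(s["t"],s["tcp_pos"],s["tool_rot"],s["force"],s["gripper_force"],s["finger_gap"],np.abs(s["qd"]).max())
im=snapshot("side"); a=cv2.resize(im[130:330,190:390],None,fx=2.2,fy=2.2)
b=snapshot("wrist"); b=cv2.resize(b,None,fx=.62,fy=.62); m=np.zeros((440,440+b.shape[1],3),np.uint8); m[:,:440]=a; m[:b.shape[0],440:]=b
cv2.imwrite("pics/end.png",m[:,:,::-1])
E
```

```text
18.525 [0.51397702 0.15185354 0.17791329] [ 2.29903113e-02  9.99735592e-01 -3.93833954e-05 -4.35522994e-04] [ 0.20819793 -0.36860256 -1.74659214] 80.327467918396 0.14745043628432136 0.00306326893030563
```

View pics/end.png

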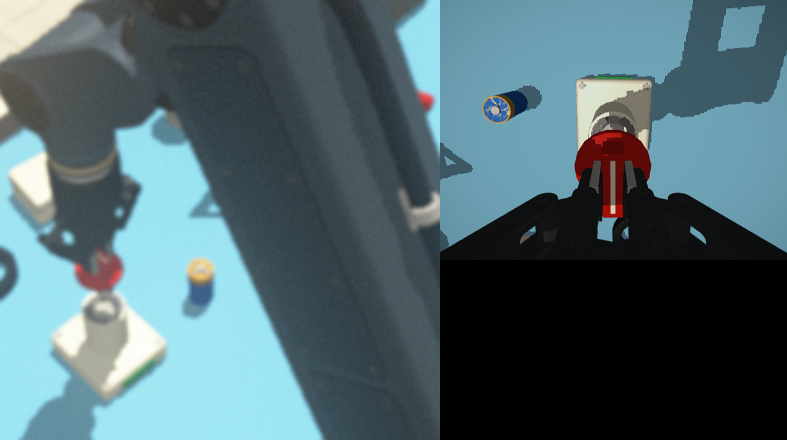

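The cap hangs upright in the gripper at (98,268), clear above the open tube at (105,305), and the spare cell is untouched. Handing in.

```bash
python3 -c "
from station import *
print(sign_off())"
```

```text
the job is handed in; nothing more can be done
None
```

I pulled the lever to its stop and eased it back to rest in about two seconds, then pressed the cap, turned it about 62° and lifted it out. The job is handed in with the cap held upright about 5 cm above the open tube; the sign-off gave no verdict.

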